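# Seat the sharpening stone on its strips in the stone vise

### The job

The sharpening stone in the vise is sitting crooked and too high: press it down firmly, first one end and then the other and again as needed, until it bears tightly on both steel strips under it; it is brittle, so meet it slowly and do not slam or crush it. Then prove that the strips no longer slide: push lightly, with about 3 N, on the end of the left strip that faces the robot, along the strip and away from the robot, for about half a second, and then do the same to the right strip. Both strips must stay where they are now, the stone must stay down, and the things standing round the vise must be left alone.

Things in the scene. Friction and masses are not known exactly. Their poses are not given: they have to be found in the camera images.
- vise: Stone vise, fixed to the table on four screw feet: steel bed 90 x 290 mm; a grey jaw at each end (inner faces 101 mm from the middle, top 43 mm above the origin); black screw knob at the right, out to 162 mm from the middle. Origin: under the middle of the bed, 10 mm below its top and 0 to 8 mm above the table (feet differ). x across, away from the robot (yaw within 0.35 rad); y along it, to the left; z up.
- stone: Brittle grey sharpening stone, 70 (x) by 202 (y) mm, worn to 26 to 34 mm thick (never the same), 1 kg, its ends held by the jaws. Origin: middle of its underside. Starts 8 to 12 mm above the strips, tipped up to 0.08 rad. Slips down or tips under 3 to 8 N on top and stays where left. Just touching, it does not clamp the strips: about 15 N straight above each does. Cracks above 50 N.
- stone_left (a point): Point on the stone's underside, straight above the left strip: 65 mm to the left (vise +y) of the stone's middle, on its centre line. Seated, it is 24 mm above the vise's origin. The stone's top is 26 to 34 mm above it. Axes as the stone's.
- stone_right (a point): The same point on the underside above the right strip, 65 mm to the right (vise -y) of the stone's middle.
- strip_left: Left steel strip, a loose bar 130 mm long (x), 10 mm wide, 14 mm high, 0.1 kg, lying across the bed under the stone, 65 mm left (vise +y) of the vise's middle, 20 mm out past each edge of the bed. Origin: middle of its underside, 10 mm above the vise's origin; x along it, away from the robot. Unclamped it slides at about 1 N; clamped it withstands about 5 N. Must never be pushed with over 15 N.
- strip_right: The right steel strip, the same as the left one, 65 mm right (vise -y) of the vise's middle.
- strip_left_end (a point): Middle of the left strip's end face that faces the robot: 65 mm from the strip's middle, half-way up, 17 mm above the vise's origin, with nothing but the free table in front of it and below it. x along the strip, away from the robot.
- strip_right_end (a point): The same point on the right strip.
- salt_shaker: A salt shaker, 44 mm across and 90 mm high, on the table to the left of the vise. Origin: middle of its underside. Not to be disturbed.
- kitchen_timer: A round kitchen timer, 66 mm across and 57 mm high, on the table to the right of the vise. Origin: middle of its underside. Not to be disturbed.
- mug: A mug, 82 mm across with a handle, 91 mm high, on the table at the far left. Origin: its underside. Not to be disturbed.

How it is judged:
By the outcome, as a careful person would: the job done as asked, in the order asked, and still so for the second after the job is handed in, with the robot touching nothing.
It also fails if it takes over 64 s, if anything falls off the work surface, if the arm or the gripper's body presses on something with over 40 N, if the wrist force passes 120 N, or if a joint passes its speed limit or range.

### The arm

A 7-joint arm with a two-finger parallel gripper is mounted at the origin on a cart in front of the work surface, level with it; the furniture and walls round the work are solid. World frame = base frame: x ahead of the robot, y to its left, z up, the work surface at z = 0. Lengths are in m, angles in rad, forces in N, time in s.
With the tool pointing down it reaches from about 0.35 to 0.9 m from the base axis. Payload 8.1 kg.
Tool frame: the origin (TCP) lies between the finger pads; the fingertips stand ahead of it and the grasp point (between the pads) is the TCP (arm.nose_length is the z of the fingertips in the tool frame, in m); z points along the fingers, y is the line along which they close (so a half turn about z gives the same grasp; the last joint's range is limited). The gripper opens to 92 mm and grips with 3 to 60 N. Pads are 19 mm wide; open, the fingers measure 130 mm over their backs; the gripper's body (75 mm by 190 mm) begins 47 mm behind the grasp point.
Start: joints at [-1.421, 0.434, 0.025, 1.573, -0.012, 1.134, -0.075], TCP at [0.156, 0.605, 0.246] pointing down, gripper open.
Joint ranges: [-2.62, 2.62], [-0.44, 2.09], [-1.27, 1.32], [0.08, 2.57], [-1.32, 4.46], [0.12, 2], [-2.74, 2.74]. Speed limits (rad/s): [2.22, 2.22, 3.01, 3.01, 3.14, 3.14, 3.14].

### API

Orientations are given as a rotation vector (axis times angle).
In Python, from cell import sensors, optics, arm gives the robot as it stands.
- The arm moves only by the tool arm_command, never from a script. Its argument "deltas" is one flat list of numbers, 7 for each row, row after row: the turn, a rotation vector about the world's x, y, z as a fraction of full scale, then the shift along the world's x, y, z as a fraction of full scale, then the finger opening in mm, from 0 to 91.8. In form: [wx, wy, wz, dx, dy, dz, fingers, wx, wy, wz, dx, dy, dz, fingers, ...]. A call has 1 to 20 rows; each row is the pose to reach, as a shift and turn from the pose commanded when the call began; what a row does not reach only later rows make up. Full scale, the value 1, is 1 m for a shift and 90 degrees for a turn. A row lasts 1/10 s, in which the tool goes at most 50 mm and 8.59 degrees, less where a joint would pass 70% of its speed; a pose out of reach is approached as far as the arm can. A call with a number of a shift or a turn outside -1 to 1 is refused whole. A call with a gripper value outside its range is refused whole. The fingers move at their own pace and stop on an object; "force" is the grip in N (left out, the last holds). Time passes only in rows, so rows that repeat a pose let the fingers close. It gives the time, the measured TCP pose, the force, the opening and the grip force at its end, in the units of the state.
- sensors.observe(): the state, without advancing time (a new reading comes with each control period).
- optics.get_image(name): name is "scene" or "top"; returns the picture (480x640x3 uint8, blue, green, red); there is no depth.
- optics.calibration(name): a dict with "camera_matrix" (3x3 intrinsics, pixels), "rvec" (rotation vector, rad) and "tvec" (3), from world to camera coordinates, as OpenCV has them. Camera axes: x right, y down, z forward; pixel columns grow to the right and rows downward; lengths in m; the calibration is good to about 2 mm. A picture is of the moment at which its call begins. calibration takes no time and is no camera call.
- arm.sign_off(): hands the job in; it is judged then, once.
The state is a dict: "clock": time; "joints": joint angles; "dq": joint speeds; "joint_efforts": joint torques, N m; "position": TCP position; "ee_rot": TCP orientation; "force": force on the tool from outside, world axes, zero at the start; "ft_torque": the same for the moment, N m; "width": opening from 0.0 (shut) to 1.0 (fully open); "gripper_force": force on a finger pad.
Only numpy, scipy, OpenCV 4.12 (cv2) and the standard library are available. Lean on these libraries where they do the work, as an engineer would, in place of code of your own. Each camera call takes 0.05 s, during which the arm holds its last target. There are 200 camera calls.

## Working session

There is one attempt and no reset: what is moved stays moved. The work goes in short steps, Python scripts to look and compute and a tool call to move; the robot and the scene stay as the last step left them, time stands still between calls to the robot, and variables do not carry over. Pictures are saved under pics/ and viewed, at most 10 in all, crops included, and the job is handed in when it is done.

Besides the shell and the picture viewer there is one more tool, called after "Request:" as name(argument=value, ...) on one line, values as JSON. arm_command: Moves the arm, as the interface text tells. Its arguments: {"type":"object","properties":{"deltas":{"type":"array","items":{"type":"number"}},"force":{"type":"number"}},"required":["deltas"]}

```bash
mkdir -p pics; ls; python3 - <<'E'
from cell import sensors, optics, arm
import cv2
for n in("scene","top"):
    cv2.imwrite(f"pics/{n}0.png",optics.get_image(n)); c=optics.calibration(n); print(n,c)
print(sensors.observe(), arm.nose_length)
E
```

```text
pics
scene {'camera_matrix': array([[622.9368486 ,   0.        , 330.16568934],
       [  0.        , 622.9368486 , 236.60352409],
       [  0.        ,   0.        ,   1.        ]]), 'rvec': array([ 2.36530721, -0.6304084 ,  0.24586594]), 'tvec': array([-0.49787347,  0.23827953,  1.55214831])}
top {'camera_matrix': array([[450.83741728,   0.        , 317.77352301],
       [  0.        , 450.83741728, 242.92855058],
       [  0.        ,   0.        ,   1.        ]]), 'rvec': array([ 2.16214524, -2.1155193 ,  0.20725638]), 'tvec': array([-0.05046363,  0.56469054,  0.88425961])}
{'clock': 0.1, 'joints': array([-1.42061456,  0.43510503,  0.02499154,  1.57399326, -0.01160478,
        1.13398442, -0.07509106]), 'dq': array([-0.00013853, -0.00016113, -0.00061682, -0.00141324,  0.00046427,
       -0.00228229, -0.00145495]), 'joint_efforts': array([ 4.82294578e-03, -6.69118738e+01,  9.89024788e-01, -3.15146792e+01,
       -6.03809464e-02,  3.71924567e-02,  1.26026890e-05]), 'position': array([0.1562631 , 0.60471713, 0.2450586 ]), 'ee_rot': array([-3.96129200e-01, -3.11647283e+00,  2.11141078e-03]), 'force': array([ 0.25985863,  0.03960597, -0.75856094]), 'ft_torque': array([ 0.05555581,  0.02394963, -0.04593046]), 'gripper_force': 0.0, 'width': 1.0020214575676336} 0.019
```

View pics/scene0.png

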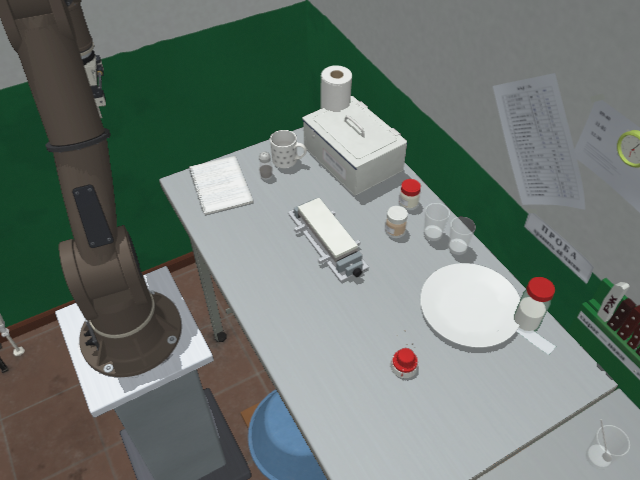

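View pics/top0.png

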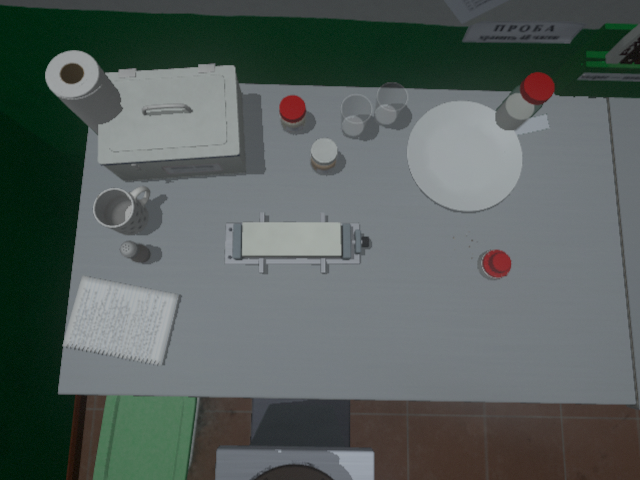

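The top view shows the vise at about (293,243), with strip ends near (262,272) and (323,272) and the stone at 242–342 × 222–257. The shaker is at (130,250), the mug at (115,210) and the timer probably at (496,264). I'll take enlarged crops next.

```bash
python3 - <<'E'
import cv2,numpy as np
from cell import optics
a=cv2.imread("pics/top0.png")[205:280,215:375]; b=cv2.imread("pics/scene0.png")[190:285,280:375]
cv2.imwrite("pics/c1.png",cv2.resize(a,None,fx=5,fy=5,interpolation=cv2.INTER_CUBIC))
cv2.imwrite("pics/c2.png",cv2.resize(b,None,fx=6,fy=6,interpolation=cv2.INTER_CUBIC))
open("h.py","w").write('''
import cv2,numpy as np
from cell import optics
def ray(n,uv):
    c=optics.calibration(n);R=cv2.Rodrigues(c["rvec"])[0];o=-R.T@c["tvec"]
    return o,R.T@np.linalg.solve(c["camera_matrix"],[uv[0],uv[1],1.])
def onz(n,uv,z):
    o,d=ray(n,uv);return o+d*(z-o[2])/d[2]
def proj(n,P):
    c=optics.calibration(n);return cv2.projectPoints(np.float64(P).reshape(-1,3),c["rvec"],c["tvec"],c["camera_matrix"],None)[0][:,0]
def tri(u,v):
    (o,d),(p,e)=ray("scene",u),ray("top",v)
    s=np.linalg.lstsq(np.c_[d,-e],p-o,rcond=None)[0];A,B=o+d*s[0],p+e*s[1]
    return (A+B)/2,np.linalg.norm(A-B)
''')
from h import *
print(ray("top",(320,240)),ray("scene",(320,240)))
for uv in((262,272),(323,272),(262,214),(323,214)):print(onz("top",uv,.02))
E
```

```text
(array([ 0.40361761, -0.02214068,  0.96950486]), array([ 0.17997745, -0.02191768, -0.98346038])) (array([ 0.0047651 , -0.96133449,  1.33777158]), array([ 0.31594461,  0.56466179, -0.76264808]))
[0.50586843 0.07773726 0.02      ]
[ 0.50873582 -0.05096362  0.02      ]
[0.63141321 0.08292988 0.02      ]
[ 0.6347111  -0.04869993  0.02      ]
```

View pics/c1.png

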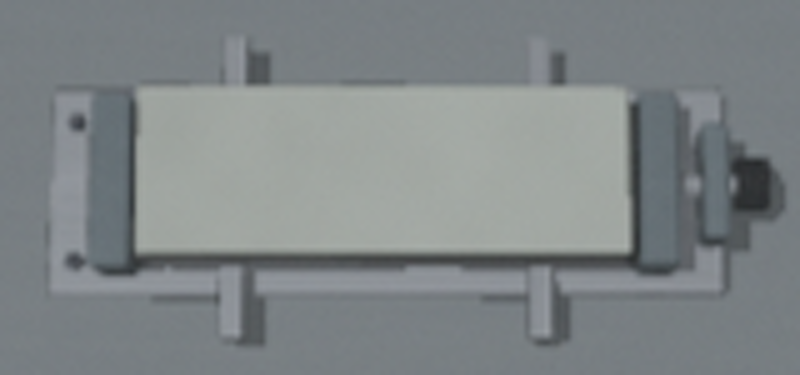

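View pics/c2.png

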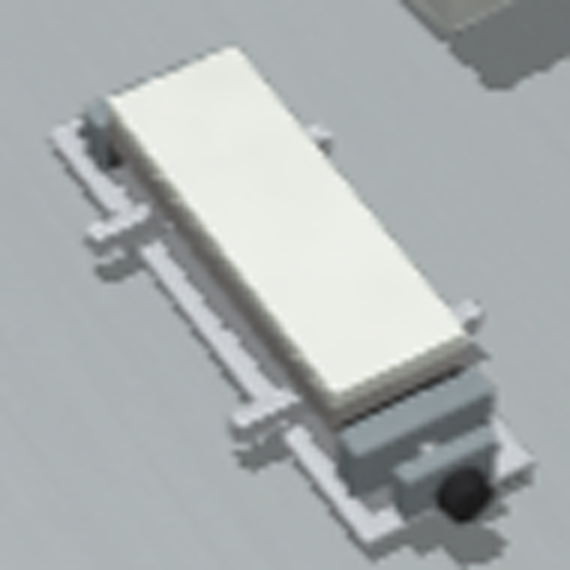

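```bash
python3 - <<'E'
from h import *
T=lambda x,y:(215+(x+.5)/5-.5,205+(y+.5)/5-.5)
S=lambda x,y:(280+(x+.5)/6-.5,190+(y+.5)/6-.5)
for n,s,t in(("nl",(108,97),(134,254)),("fl",(233,46),(136,88)),("fr",(467,340),(630,88)),("nr",(338,395),(632,254)),
 ("stripL",(91,232),(231,335)),("stripR",(234,415),(541,335)),("bed nl",(52,135),(50,293)),("bed nr",(372,545),(728,293)),("knob",(463,493),(752,185))):
    p,e=tri(S(*s),T(*t));print(n,p.round(4),round(e,4))
print("z plane")
for n,t,z in(("Ln",(231,335),.028),("Lf",(237,36),.028),("Rn",(541,335),.028),("Rf",(541,37),.028),("bnl",(50,293),.014),("bfl",(55,90),.014),("bnr",(728,293),.014),("bfr",(722,90),.014)):
    print(n,onz("top",T(*t),z).round(4))
for u,z in(((128,246),.09),((496,262),.05),((324,148),.05)):print(onz("top",u,z).round(3))
E
```

```text
nl [0.5337 0.1138 0.0751] 0.0029
fl [0.6022 0.1171 0.0713] 0.0026
fr [ 0.6089 -0.0844  0.0613] 0.0014
nr [ 0.54   -0.0861  0.066 ] 0.0037
stripL [0.5058 0.079  0.0305] 0.0007
stripR [ 0.5089 -0.0504  0.0329] 0.0016
bed nl [0.5249 0.1583 0.0123] 0.0024
bed nr [ 0.5319 -0.1311  0.0144] 0.0039
knob [ 0.5746 -0.1385  0.0332] 0.0017
z plane
Ln [0.5058 0.0794 0.028 ]
Lf [0.6343 0.0822 0.028 ]
Rn [ 0.5087 -0.0503  0.028 ]
Rf [ 0.6372 -0.048   0.028 ]
bnl [0.5235 0.1585 0.014 ]
bfl [0.6118 0.1612 0.014 ]
bnr [ 0.5301 -0.1304  0.014 ]
bfr [ 0.6189 -0.1275  0.014 ]
[0.544 0.335 0.09 ]
[ 0.534 -0.408  0.05 ]
[ 0.773 -0.047  0.05 ]
```

Request:
arm_command(deltas=[0,0,0.05,0.02,-0.025,0,0,0,0,0.1,0.05,-0.063,0,0,0,0,0.15,0.08,-0.1,0,0,0,0,0.172,0.11,-0.14,0,0,0,0,0.172,0.14,-0.178,0,0,0,0,0.172,0.17,-0.216,0,0,0,0,0.172,0.2,-0.254,0,0,0,0,0.172,0.23,-0.292,0,0,0,0,0.172,0.26,-0.33,0,0,0,0,0.172,0.29,-0.368,0,0,0,0,0.172,0.32,-0.406,0,0,0,0,0.172,0.35,-0.444,0,0,0,0,0.172,0.38,-0.482,0,0,0,0,0.172,0.4,-0.507,0,0,0,0,0.172,0.41,-0.52,-0.01,0,0,0,0.172,0.414,-0.525,-0.04,0,0,0,0.172,0.414,-0.525,-0.08,0,0,0,0.172,0.414,-0.525,-0.11,0,0,0,0.172,0.414,-0.525,-0.12,0,0,0,0.172,0.414,-0.525,-0.12,0])

```text
clock: 2.1
position: [0.5694, 0.08, 0.1246]
ee_rot: [0.027, -3.139, 0.001]
force: [-0.1, 0.7, -0.1]
width: 0.004
gripper_force: 0.0
```

Request:
arm_command(deltas=[0,0,0,0,0,-0.01,0,0,0,0,0,0,-0.015,0,0,0,0,0,0,-0.018,0,0,0,0,0,0,-0.02,0,0,0,0,0,0,-0.02,0,0,0,0,0,0,-0.02,0])

```text
clock: 2.7
position: [0.5705, 0.0802, 0.106]
ee_rot: [-0.027, 3.141, 0.0]
force: [-0.5, -0.1, -0.8]
width: 0.001
gripper_force: 0.0
```

```bash
python3 - <<'E'
from h import *
from cell import sensors
from scipy.spatial.transform import Rotation as R
s=sensors.observe();print(s);print(R.from_rotvec(s["ee_rot"]).as_matrix().round(3))
E
```

```text
{'clock': 2.7, 'joints': array([-0.38393173,  0.51081508,  0.21246948,  1.86165438, -0.14665782,
        0.78369731,  1.49436   ]), 'dq': array([-1.70997813e-05, -7.52584296e-04,  1.43645632e-03, -3.96834061e-04,
        1.18226567e-03, -1.61679902e-04, -2.25136894e-03]), 'joint_efforts': array([-1.18396775e-02, -6.40036297e+01,  4.15344894e+00, -2.41216993e+01,
        2.92641087e-02,  7.89612508e-02,  1.89218103e-03]), 'position': array([0.57051913, 0.08016452, 0.1060291 ]), 'ee_rot': array([-2.71400302e-02,  3.14103385e+00,  2.31564543e-04]), 'force': array([-0.51503417, -0.09631947, -0.81971039]), 'ft_torque': array([ 0.04702147, -0.02530512,  0.03911884]), 'gripper_force': 0.0, 'width': 0.001190485636933385}
[[-1.    -0.017  0.   ]
 [-0.017  1.     0.   ]
 [-0.     0.    -1.   ]]
```

Request:
arm_command(deltas=[0,0,0,0,0,-0.002,0,0,0,0,0,0,-0.004,0,0,0,0,0,0,-0.006,0,0,0,0,0,0,-0.008,0,0,0,0,0,0,-0.009,0,0,0,0,0,0,-0.0095,0,0,0,0,0,0,-0.01,0,0,0,0,0,0,-0.0105,0,0,0,0,0,0,-0.011,0,0,0,0,0,0,-0.0115,0,0,0,0,0,0,-0.012,0,0,0,0,0,0,-0.0125,0,0,0,0,0,0,-0.013,0,0,0,0,0,0,-0.0135,0,0,0,0,0,0,-0.014,0])

```text
clock: 4.2
position: [0.5704, 0.0802, 0.0917]
ee_rot: [-0.027, 3.141, 0.0]
force: [-0.1, 0.0, 0.6]
width: 0.004
gripper_force: 0.0
```

Request:
arm_command(deltas=[0,0,0,0,0,-0.0005,0,0,0,0,0,0,-0.001,0,0,0,0,0,0,-0.0015,0,0,0,0,0,0,-0.002,0,0,0,0,0,0,-0.0025,0,0,0,0,0,0,-0.003,0])

```text
clock: 4.8
position: [0.5703, 0.0802, 0.0887]
ee_rot: [0.027, -3.141, -0.0]
force: [-0.5, 0.1, 0.3]
width: 0.003
gripper_force: 0.0
```

Request:
arm_command(deltas=[0,0,0,0,0,-0.0005,0,0,0,0,0,0,-0.001,0,0,0,0,0,0,-0.0015,0,0,0,0,0,0,-0.002,0,0,0,0,0,0,-0.0025,0,0,0,0,0,0,-0.003,0])

```text
clock: 5.4
position: [0.5704, 0.0801, 0.0858]
ee_rot: [-0.027, 3.141, 0.0]
force: [-1.7, 0.2, 3.1]
width: 0.005
gripper_force: 1.6
```

Request:
arm_command(deltas=[0,0,0,0,0,-0.0005,0,0,0,0,0,0,-0.001,0,0,0,0,0,0,-0.0015,0,0,0,0,0,0,-0.002,0])

```text
clock: 5.8
position: [0.5704, 0.0801, 0.0837]
ee_rot: [-0.027, 3.141, 0.0]
force: [-0.1, 0.0, 2.6]
width: 0.003
gripper_force: 1.5
```

Request:
arm_command(deltas=[0,0,0,0,0,-0.0005,0,0,0,0,0,0,-0.001,0,0,0,0,0,0,-0.0015,0,0,0,0,0,0,-0.002,0,0,0,0,0,0,-0.0025,0,0,0,0,0,0,-0.003,0])

```text
clock: 6.4
position: [0.5704, 0.0801, 0.0807]
ee_rot: [-0.027, 3.141, 0.0]
force: [-0.8, 0.3, 3.5]
width: 0.003
gripper_force: 1.5
```

Request:
arm_command(deltas=[0,0,0,0,0,-0.0005,0,0,0,0,0,0,-0.001,0,0,0,0,0,0,-0.0015,0,0,0,0,0,0,-0.002,0])

```text
clock: 6.8
position: [0.5704, 0.0802, 0.0787]
ee_rot: [-0.027, 3.141, 0.0]
force: [-1.2, 0.2, 4.2]
width: 0.004
gripper_force: 1.9
```

Request:
arm_command(deltas=[0,0,0,0,0,-0.0005,0,0,0,0,0,0,-0.001,0,0,0,0,0,0,-0.001,0])

```text
clock: 7.1
position: [0.5704, 0.0804, 0.0777]
ee_rot: [-0.027, 3.141, 0.0]
force: [0.0, 1.1, 2.5]
width: 0.007
gripper_force: 1.4
```

Request:
arm_command(deltas=[0,0,0,0,0,-0.0005,0,0,0,0,0,0,-0.001,0,0,0,0,0,0,-0.001,0])

```text
clock: 7.4
position: [0.5703, 0.0804, 0.0767]
ee_rot: [0.028, -3.141, -0.0]
force: [-1.1, 2.0, 1.9]
width: 0.006
gripper_force: 1.4
```

Request:
arm_command(deltas=[0,0,0,0,0,-0.0005,0,0,0,0,0,0,-0.001,0,0,0,0,0,0,-0.001,0])

```text
clock: 7.7
position: [0.5704, 0.0803, 0.0757]
ee_rot: [-0.027, 3.141, 0.0]
force: [0.5, 1.8, 3.4]
width: 0.006
gripper_force: 1.5
```

Request:
arm_command(deltas=[0,0,0,0,0,-0.0005,0,0,0,0,0,0,-0.001,0,0,0,0,0,0,-0.001,0])

```text
clock: 8.0
position: [0.5705, 0.0803, 0.0756]
ee_rot: [-0.027, 3.141, 0.001]
force: [-4.5, 2.4, 14.2]
width: 0.009
gripper_force: 7.0
```

Request:
arm_command(deltas=[0,0,0,0,0,-0.0005,0,0,0,0,0,0,-0.001,0,0,0,0,0,0,-0.001,0])

```text
clock: 8.3
position: [0.5705, 0.0803, 0.0754]
ee_rot: [-0.027, 3.141, 0.001]
force: [-7.4, 2.4, 24.5]
width: 0.004
gripper_force: 12.3
```

Request:
arm_command(deltas=[0,0,0,0,0,0.001,0,0,0,0,0,0,0.003,0,0,0,0,0,0,0.008,0,0,0,0,0,0,0.02,0,0,0,0,0,0,0.031,0,0,0,0,0,-0.02,0.031,0,0,0,0,0.001,-0.05,0.031,0,0,0,0,0.002,-0.08,0.031,0,0,0,0,0.003,-0.11,0.031,0,0,0,0,0.003,-0.125,0.031,0,0,0,0,0.003,-0.13,0.028,0,0,0,0,0.003,-0.13,0.025,0,0,0,0,0.003,-0.13,0.023,0,0,0,0,0.003,-0.13,0.022,0])

```text
clock: 9.7
position: [0.5732, -0.048, 0.0953]
ee_rot: [0.031, -3.141, -0.001]
force: [-0.3, -0.4, 0.2]
width: 0.006
gripper_force: 0.0
```

```bash
python3 - <<'E'
from h import *
from cell import sensors
print(sensors.observe()["position"],sensors.observe()["force"])
a=optics.get_image("scene");cv2.imwrite("pics/s1.png",cv2.resize(a[180:290,270:380],None,fx=5,fy=5,interpolation=cv2.INTER_CUBIC))
E
```

```text
[ 0.57324808 -0.04796598  0.09530614] [-0.28093699 -0.38859699  0.2340357 ]
```

View pics/s1.png

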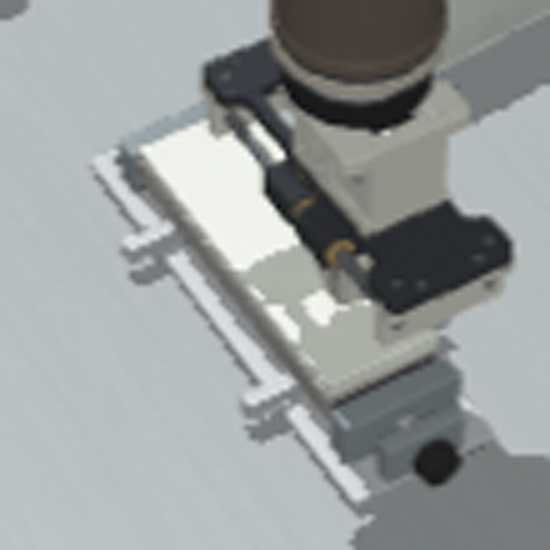

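The left end of the stone is down. The gripper hovers over the right end, which is still raised.

Request:
arm_command(deltas=[0,0,0,0,0,-0.0005,0,0,0,0,0,0,-0.001,0,0,0,0,0,0,-0.0015,0,0,0,0,0,0,-0.002,0,0,0,0,0,0,-0.0025,0,0,0,0,0,0,-0.003,0,0,0,0,0,0,-0.0035,0,0,0,0,0,0,-0.004,0,0,0,0,0,0,-0.0045,0,0,0,0,0,0,-0.005,0])

```text
clock: 10.75
position: [0.5733, -0.0498, 0.0907]
ee_rot: [0.027, -3.141, -0.0]
force: [-0.2, 0.6, 0.3]
width: 0.003
gripper_force: 0.0
```

Request:
arm_command(deltas=[0,0,0,0,0,-0.0005,0,0,0,0,0,0,-0.001,0,0,0,0,0,0,-0.0015,0,0,0,0,0,0,-0.002,0,0,0,0,0,0,-0.0025,0,0,0,0,0,0,-0.003,0])

```text
clock: 11.35
position: [0.5733, -0.0498, 0.0877]
ee_rot: [0.027, -3.141, -0.0]
force: [0.2, 0.5, 0.1]
width: 0.009
gripper_force: 0.0
```

Request:
arm_command(deltas=[0,0,0,0,0,-0.0005,0,0,0,0,0,0,-0.001,0,0,0,0,0,0,-0.0015,0,0,0,0,0,0,-0.002,0])

```text
clock: 11.75
position: [0.5733, -0.0499, 0.0857]
ee_rot: [0.027, -3.141, -0.0]
force: [0.5, -0.0, -0.4]
width: 0.004
gripper_force: 0.0
```

Request:
arm_command(deltas=[0,0,0,0,0,-0.0005,0,0,0,0,0,0,-0.001,0,0,0,0,0,0,-0.0015,0])

```text
clock: 12.05
position: [0.5734, -0.0499, 0.0842]
ee_rot: [-0.027, 3.141, 0.0]
force: [0.4, -0.1, -0.9]
width: 0.007
gripper_force: 0.0
```

Request:
arm_command(deltas=[0,0,0,0,0,-0.0005,0,0,0,0,0,0,-0.001,0,0,0,0,0,0,-0.0015,0,0,0,0,0,0,-0.002,0])

```text
clock: 12.45
position: [0.5734, -0.0499, 0.0822]
ee_rot: [-0.027, 3.141, 0.0]
force: [-0.5, -0.1, 0.0]
width: 0.008
gripper_force: 0.0
```

Request:
arm_command(deltas=[0,0,0,0,0,-0.0005,0,0,0,0,0,0,-0.001,0,0,0,0,0,0,-0.0015,0,0,0,0,0,0,-0.002,0])

```text
clock: 12.85
position: [0.5734, -0.0498, 0.0802]
ee_rot: [-0.027, 3.141, 0.0]
force: [0.1, -0.3, 0.5]
width: 0.003
gripper_force: 0.0
```

Request:
arm_command(deltas=[0,0,0,0,0,-0.0005,0,0,0,0,0,0,-0.001,0,0,0,0,0,0,-0.0015,0])

```text
clock: 13.15
position: [0.5734, -0.0499, 0.0787]
ee_rot: [-0.027, 3.141, 0.0]
force: [-0.5, -0.2, 0.1]
width: 0.004
gripper_force: 0.0
```

Request:
arm_command(deltas=[0,0,0,0,0,-0.0005,0,0,0,0,0,0,-0.001,0,0,0,0,0,0,-0.0015,0])

```text
clock: 13.45
position: [0.5733, -0.0498, 0.0772]
ee_rot: [0.027, -3.141, -0.0]
force: [0.6, 0.7, 0.1]
width: 0.005
gripper_force: 0.0
```

Request:
arm_command(deltas=[0,0,0,0,0,-0.0005,0,0,0,0,0,0,-0.001,0,0,0,0,0,0,-0.001,0])

```text
clock: 13.75
position: [0.5733, -0.0498, 0.0762]
ee_rot: [0.027, -3.141, -0.0]
force: [-0.7, 0.2, 0.1]
width: 0.003
gripper_force: 0.0
```

Request:
arm_command(deltas=[0,0,0,0,0,-0.0005,0,0,0,0,0,0,-0.001,0,0,0,0,0,0,-0.001,0])

```text
clock: 14.05
position: [0.5734, -0.0499, 0.0757]
ee_rot: [-0.027, 3.141, 0.0]
force: [-2.5, 0.9, 5.9]
width: 0.009
gripper_force: 2.7
```

Request:
arm_command(deltas=[0,0,0,0,0,-0.0005,0,0,0,0,0,0,-0.001,0,0,0,0,0,0,-0.001,0])

```text
clock: 14.35
position: [0.5735, -0.0499, 0.0755]
ee_rot: [-0.027, 3.141, 0.001]
force: [-5.4, 0.4, 16.0]
width: 0.004
gripper_force: 8.1
```

Request:
arm_command(deltas=[0,0,0,0,0,-0.0005,0,0,0,0,0,0,-0.001,0,0,0,0,0,0,-0.001,0])

```text
clock: 14.65
position: [0.5735, -0.0499, 0.0754]
ee_rot: [-0.027, 3.14, 0.001]
force: [-9.3, 1.0, 26.3]
width: 0.005
gripper_force: 13.4
```

```bash
python3 - <<'E'
from cell import sensors
s=sensors.observe();print(s["position"],s["force"],s["ft_torque"])
E
```

```text
[ 0.57348812 -0.04990824  0.0754271 ] [-9.34668386  0.99099678 26.3117653 ] [0.24744124 1.99903493 0.02948353]
```

Request:
arm_command(deltas=[0,0,0,0,0,0.001,0,0,0,0,0,0,0.003,0,0,0,0,0,0,0.008,0,0,0,0,0,0,0.015,0,0,0,0,0,0.02,0.015,0,0,0,0,-0.001,0.05,0.015,0,0,0,0,-0.002,0.08,0.015,0,0,0,0,-0.003,0.11,0.015,0,0,0,0,-0.003,0.125,0.015,0,0,0,0,-0.003,0.13,0.012,0,0,0,0,-0.003,0.13,0.009,0,0,0,0,-0.003,0.13,0.007,0,0,0,0,-0.003,0.13,0.006,0,0,0,0,-0.003,0.13,0.0055,0,0,0,0,-0.003,0.13,0.005,0,0,0,0,-0.003,0.13,0.0045,0,0,0,0,-0.003,0.13,0.004,0])

```text
clock: 16.35
position: [0.5704, 0.08, 0.0773]
ee_rot: [-0.027, 3.141, 0.0]
force: [0.5, 0.0, 0.6]
width: 0.008
gripper_force: 0.0
```

Request:
arm_command(deltas=[0,0,0,0,0,-0.0005,0,0,0,0,0,0,-0.001,0,0,0,0,0,0,-0.0015,0,0,0,0,0,0,-0.002,0])

```text
clock: 16.75
position: [0.5704, 0.0802, 0.0756]
ee_rot: [-0.027, 3.141, 0.0]
force: [-3.6, -0.2, 10.4]
width: 0.004
gripper_force: 5.2
```

Request:
arm_command(deltas=[0,0,0,0,0,-0.0005,0,0,0,0,0,0,-0.001,0,0,0,0,0,0,-0.001,0])

```text
clock: 17.05
position: [0.5704, 0.0802, 0.0756]
ee_rot: [-0.027, 3.141, 0.001]
force: [-5.5, -0.3, 17.2]
width: 0.007
gripper_force: 8.2
```

Request:
arm_command(deltas=[0,0,0,0,0,-0.0005,0,0,0,0,0,0,-0.001,0,0,0,0,0,0,-0.001,0,0,0,0,0,0,-0.001,0])

```text
clock: 17.45
position: [0.5705, 0.0802, 0.0754]
ee_rot: [-0.027, 3.141, 0.001]
force: [-8.5, -0.7, 27.3]
width: 0.004
gripper_force: 13.5
```

Request:
arm_command(deltas=[0,0,0,0,0,0.001,0,0,0,0,0,0,0.003,0,0,0,0,0,0,0.008,0,0,0,0,0,0,0.015,0,0,0,0,0,-0.02,0.015,0,0,0,0,0.001,-0.05,0.015,0,0,0,0,0.002,-0.08,0.015,0,0,0,0,0.003,-0.11,0.015,0,0,0,0,0.003,-0.125,0.015,0,0,0,0,0.003,-0.13,0.012,0,0,0,0,0.003,-0.13,0.009,0,0,0,0,0.003,-0.13,0.007,0,0,0,0,0.003,-0.13,0.006,0,0,0,0,0.003,-0.13,0.0055,0,0,0,0,0.003,-0.13,0.005,0,0,0,0,0.003,-0.13,0.0045,0,0,0,0,0.003,-0.13,0.004,0])

```text
clock: 19.15
position: [0.5734, -0.0498, 0.0773]
ee_rot: [-0.027, 3.141, 0.0]
force: [-0.9, 0.3, 0.7]
width: 0.001
gripper_force: 0.0
```

Request:
arm_command(deltas=[0,0,0,0,0,-0.0005,0,0,0,0,0,0,-0.001,0,0,0,0,0,0,-0.0015,0,0,0,0,0,0,-0.002,0])

```text
clock: 19.55
position: [0.5734, -0.0499, 0.0756]
ee_rot: [-0.027, 3.141, 0.0]
force: [-3.4, -1.2, 10.5]
width: 0.005
gripper_force: 5.2
```

Request:
arm_command(deltas=[0,0,0,0,0,-0.0005,0,0,0,0,0,0,-0.001,0,0,0,0,0,0,-0.0015,0,0,0,0,0,0,-0.0015,0])

```text
clock: 19.95
position: [0.5734, -0.0499, 0.0755]
ee_rot: [-0.027, 3.141, 0.001]
force: [-6.9, 1.2, 21.8]
width: 0.004
gripper_force: 10.8
```

Request:
arm_command(deltas=[0,0,0,0,0,0.001,0,0,0,0,0,0,0.003,0,0,0,0,0,0,0.008,0,0,0,0,0,0,0.02,0,0,0,0,0,0,0.035,0,0,0,0,-0.02,0.02,0.04,0,0,0,0,-0.045,0.05,0.04,0,0,0,0,-0.07,0.08,0.04,0,0,0,0,-0.095,0.11,0.04,0,0,0,0,-0.105,0.125,0.04,0,0,0,0,-0.105,0.129,0.03,0,0,0,0,-0.105,0.129,0.01,0,0,0,0,-0.105,0.129,-0.01,0,0,0,0,-0.105,0.129,-0.025,0,0,0,0,-0.105,0.129,-0.033,0,0,0,0,-0.105,0.129,-0.038,0,0,0,0,-0.105,0.129,-0.04,0,0,0,0,-0.105,0.129,-0.04,0,0,0,0,-0.105,0.129,-0.04,0])

```text
clock: 21.85
position: [0.4688, 0.0792, 0.0342]
ee_rot: [-0.027, 3.141, 0.0]
force: [-0.4, 0.4, -0.1]
width: 0.007
gripper_force: 0.0
```

```bash
python3 - <<'E'
from h import *
from cell import sensors
s=sensors.observe();print(s["position"],s["force"])
a=optics.get_image("scene")[180:290,260:380];b=optics.get_image("top")[200:310,215:365]
cv2.imwrite("pics/s2.png",np.hstack([cv2.resize(x,(400,int(400*x.shape[0]/x.shape[1])),interpolation=cv2.INTER_CUBIC)[:290] for x in(a,b)]))
p=s["position"];print(proj("top",[p-[0,0,.019]]),proj("scene",[p-[0,0,.019]]))
E
```

```text
[0.46876362 0.07915679 0.03420114] [-0.39992633  0.39672177 -0.14404384]
[[260.82452857 289.78357834]] [[283.06783193 236.76931913]]
```

View pics/s2.png

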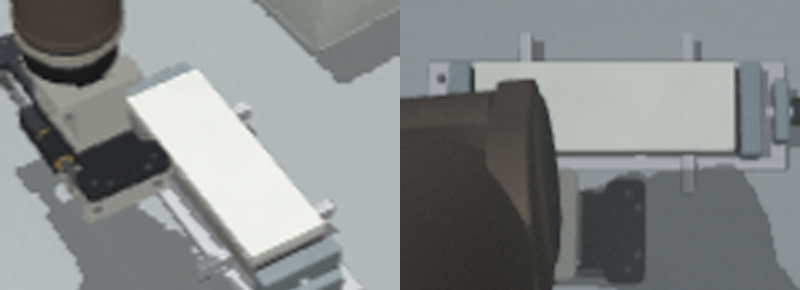

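The stone now lies flat and level. The gripper is in front of the left strip's end, low and clear of the vise.

Request:
arm_command(deltas=[0,0,0,0.003,0,0,0,0,0,0,0.007,0,0,0,0,0,0,0.011,0,0,0,0,0,0,0.015,0,0,0,0,0,0,0.018,0,0,0,0,0,0,0.02,0,0,0,0,0,0,0.021,0,0,0,0,0,0,0.022,0,0,0,0,0,0,0.0225,0,0,0,0,0,0,0.023,0,0,0])

```text
clock: 22.95
position: [0.4913, 0.0791, 0.0337]
ee_rot: [0.027, -3.141, -0.0]
force: [0.3, -1.5, 0.0]
width: 0.008
gripper_force: 0.0
```

Request:
arm_command(deltas=[0,0,0,0.0003,0,0,0,0,0,0,0.0006,0,0,0,0,0,0,0.0009,0,0,0,0,0,0,0.0012,0,0,0,0,0,0,0.0015,0,0,0])

```text
clock: 23.45
position: [0.4929, 0.0792, 0.0338]
ee_rot: [-0.027, 3.141, 0.0]
force: [0.2, -0.5, -0.0]
width: 0.006
gripper_force: 0.0
```

Request:
arm_command(deltas=[0,0,0,0.0002,0,0,0,0,0,0,0.0004,0,0,0,0,0,0,0.0006,0,0,0])

```text
clock: 23.75
position: [0.4934, 0.0791, 0.0337]
ee_rot: [0.027, -3.141, -0.0]
force: [-0.7, -0.1, -0.0]
width: 0.004
gripper_force: 0.0
```

Request:
arm_command(deltas=[0,0,0,0.0002,0,0,0,0,0,0,0.0004,0,0,0,0,0,0,0.0006,0,0,0])

```text
clock: 24.05
position: [0.4941, 0.0791, 0.0338]
ee_rot: [-0.027, 3.141, 0.0]
force: [0.1, -0.1, -0.5]
width: 0.006
gripper_force: 0.0
```

Request:
arm_command(deltas=[0,0,0,0.0002,0,0,0,0,0,0,0.0004,0,0,0])

```text
clock: 24.25
position: [0.4942, 0.0791, 0.0337]
ee_rot: [0.027, -3.141, -0.0]
force: [-1.5, 0.1, 0.7]
width: 0.004
gripper_force: 0.6
```

Request:
arm_command(deltas=[0,0,0,0.0002,0,0,0,0,0,0,0.0004,0,0,0])

```text
clock: 24.45
position: [0.4942, 0.0791, 0.0336]
ee_rot: [0.027, -3.14, 0.0]
force: [-3.8, -0.6, 3.0]
width: 0.005
gripper_force: 1.6
```

Request:
arm_command(deltas=[0,0,0,0.0002,0,0,0,0,0,0,0.0004,0,0,0])

```text
clock: 24.65
position: [0.4943, 0.0791, 0.0336]
ee_rot: [0.027, -3.14, 0.0]
force: [-5.8, -0.0, 4.0]
width: 0.005
gripper_force: 2.8
```

Request:
arm_command(deltas=[0,0,0,-0.0005,0,0,0,0,0,0,-0.0005,0,0,0])

```text
clock: 24.85
position: [0.4943, 0.0791, 0.0336]
ee_rot: [0.027, -3.141, 0.0]
force: [-4.9, 0.2, 2.7]
width: 0.003
gripper_force: 2.2
```

Request:
arm_command(deltas=[0,0,0,-0.0003,0,0,0,0,0,0,-0.0003,0,0,0])

```text
clock: 25.05
position: [0.4943, 0.0791, 0.0337]
ee_rot: [0.027, -3.141, -0.0]
force: [-4.0, 0.4, 0.8]
width: 0.006
gripper_force: 2.0
```

Request:
arm_command(deltas=[0,0,0,-0.0001,0,0,0,0,0,0,-0.0001,0,0,0,0,0,0,-0.0001,0,0,0])

```text
clock: 25.35
position: [0.4943, 0.0791, 0.0337]
ee_rot: [0.027, -3.141, 0.0]
force: [-3.8, 0.4, -0.8]
width: 0.005
gripper_force: 1.9
```

Request:
arm_command(deltas=[0,0,0,0,0,0,0,0,0,0,0,0,0,0,0,0,0,0,0,0,0])

```text
clock: 25.65
position: [0.4943, 0.0791, 0.0337]
ee_rot: [0.027, -3.141, 0.0]
force: [-3.4, 0.8, -0.7]
width: 0.002
gripper_force: 1.9
```

Request:
arm_command(deltas=[0,0,0,-0.0001,0,0,0,0,0,0,-0.0001,0,0,0,0,0,0,-0.0001,0,0,0,0,0,0,-0.0001,0,0,0])

```text
clock: 26.05
position: [0.4943, 0.0791, 0.0337]
ee_rot: [-0.027, 3.141, 0.0]
force: [-3.8, -0.3, -1.7]
width: 0.005
gripper_force: 1.6
```

Request:
arm_command(deltas=[0,0,0,-0.002,0,0,0,0,0,0,-0.008,0,0,0,0,0,0,-0.018,0,0,0,0,0,0,-0.024,0,0,0,0,0,0,-0.024,-0.02,0,0,0,0,0,-0.024,-0.05,0,0,0,0,0,-0.024,-0.08,0,0,0,0,0,-0.024,-0.11,0,0,0,0,0,-0.024,-0.125,0,0,0,0,0,-0.024,-0.1295,0,0,0,0,0,-0.02,-0.1295,0,0,0,0,0,-0.014,-0.1295,0,0,0,0,0,-0.008,-0.1295,0,0,0,0,0,-0.005,-0.1295,0,0,0,0,0,-0.003,-0.1295,0,0,0,0,0,-0.002,-0.1295,0,0,0,0,0,-0.001,-0.1295,0,0,0,0,0,0,-0.1295,0,0,0,0,0,0,-0.1295,0,0])

```text
clock: 27.95
position: [0.4943, -0.0504, 0.0337]
ee_rot: [-0.027, 3.141, 0.0]
force: [-0.2, 0.2, 0.6]
width: 0.007
gripper_force: 0.0
```

Request:
arm_command(deltas=[0,0,0,0.0003,0,0,0,0,0,0,0.0006,0,0,0,0,0,0,0.0009,0,0,0,0,0,0,0.0012,0,0,0])

```text
clock: 28.35
position: [0.4954, -0.0504, 0.0337]
ee_rot: [0.027, -3.141, -0.0]
force: [0.3, 0.1, 0.1]
width: 0.005
gripper_force: 0.0
```

Request:
arm_command(deltas=[0,0,0,0.0002,0,0,0,0,0,0,0.0004,0,0,0])

```text
clock: 28.55
position: [0.4959, -0.0503, 0.0337]
ee_rot: [0.027, -3.141, -0.0]
force: [0.2, -0.6, 0.5]
width: 0.004
gripper_force: 0.0
```

Request:
arm_command(deltas=[0,0,0,0.0002,0,0,0,0,0,0,0.0004,0,0,0])

```text
clock: 28.75
position: [0.4963, -0.0504, 0.0337]
ee_rot: [-0.027, 3.141, 0.0]
force: [0.1, 0.1, 0.4]
width: 0.006
gripper_force: 0.0
```

Request:
arm_command(deltas=[0,0,0,0.0002,0,0,0,0,0,0,0.0004,0,0,0])

```text
clock: 28.95
position: [0.4967, -0.0504, 0.0337]
ee_rot: [0.027, -3.141, -0.0]
force: [0.1, -0.0, 1.8]
width: 0.008
gripper_force: 0.0
```

Request:
arm_command(deltas=[0,0,0,0.0002,0,0,0,0,0,0,0.0003,0,0,0])

```text
clock: 29.15
position: [0.497, -0.0504, 0.0338]
ee_rot: [-0.027, 3.141, 0.0]
force: [0.2, 0.5, -0.1]
width: 0.002
gripper_force: 0.0
```

Request:
arm_command(deltas=[0,0,0,0.0002,0,0,0,0,0,0,0.0003,0,0,0])

```text
clock: 29.35
position: [0.4973, -0.0504, 0.0337]
ee_rot: [-0.027, 3.141, 0.0]
force: [-0.7, -0.2, -0.2]
width: 0.005
gripper_force: 0.0
```

Request:
arm_command(deltas=[0,0,0,0.0002,0,0,0,0,0,0,0.0003,0,0,0])

```text
clock: 29.55
position: [0.4975, -0.0503, 0.0337]
ee_rot: [0.027, -3.141, -0.0]
force: [-0.5, 0.0, -0.1]
width: 0.002
gripper_force: 0.2
```

Contact (pad force 0.2).

Request:
arm_command(deltas=[0,0,0,0.0002,0,0,0,0,0,0,0.0003,0,0,0])

```text
clock: 29.75
position: [0.4975, -0.0504, 0.0337]
ee_rot: [0.027, -3.141, -0.0]
force: [-1.4, -0.1, 1.4]
width: 0.004
gripper_force: 0.8
```

Request:
arm_command(deltas=[0,0,0,0.0002,0,0,0,0,0,0,0.0003,0,0,0])

```text
clock: 29.95
position: [0.4976, -0.0504, 0.0336]
ee_rot: [0.027, -3.14, -0.0]
force: [-3.5, -0.7, 2.3]
width: 0.006
gripper_force: 1.6
```

Request:
arm_command(deltas=[0,0,0,0,0,0,0,0,0,0,0,0,0,0,0,0,0,0,0,0,0])

```text
clock: 30.25
position: [0.4976, -0.0504, 0.0336]
ee_rot: [0.027, -3.141, -0.0]
force: [-4.6, -0.2, 3.1]
width: 0.001
gripper_force: 2.2
```

Request:
arm_command(deltas=[0,0,0,0,0,0,0,0,0,0,0,0,0,0,0,0,0,0,0,0,0])

```text
clock: 30.55
position: [0.4976, -0.0504, 0.0336]
ee_rot: [0.027, -3.14, -0.0]
force: [-5.6, -1.0, 3.1]
width: 0.007
gripper_force: 2.6
```

Request:
arm_command(deltas=[0,0,0,-0.002,0,0,0,0,0,0,-0.008,0,0,0,0,0,0,-0.02,0,0,0,0,0,0,-0.035,0,0,0,0,0,0,-0.06,0,0.02,0,0,0,0,-0.08,0,0.05,0,0,0,0,-0.1,0,0.09,0,0,0,0,-0.1,-0.03,0.13,0,0,0,0,-0.1,-0.06,0.16,0,0,0,0,-0.1,-0.1,0.18,0,0,0,0,-0.1,-0.14,0.19,0,0,0,0,-0.1,-0.17,0.2,0,0,0,0,-0.1,-0.2,0.2,0,0,0,0,-0.1,-0.2,0.2,0,0,0,0,-0.1,-0.2,0.2,0])

```text
clock: 32.05
position: [0.3974, -0.2503, 0.2334]
ee_rot: [0.025, -3.141, -0.001]
force: [0.5, -0.0, -0.3]
width: 0.001
gripper_force: 0.0
```

```bash
python3 - <<'E'
from h import *
a=optics.get_image("scene")[190:285,280:375];b=optics.get_image("top");cv2.imwrite("pics/top3.png",b);b=b[205:280,215:375]
cv2.imwrite("pics/s3.png",np.vstack([cv2.resize(b,(640,300),interpolation=cv2.INTER_CUBIC),cv2.copyMakeBorder(cv2.resize(a,(290,290),interpolation=cv2.INTER_CUBIC),0,0,0,350,cv2.BORDER_CONSTANT)]))
o=cv2.imread("pics/top0.png")
# strip end profiles before/after
n=cv2.imread("pics/top3.png")
for u in(261,322):
  for sl in(slice(266,278),slice(208,218)):
    print(u,o[sl,u:u+2,1].mean(1),n[sl,u:u+2,1].mean(1))
E
```

```text
261 [146.  146.  146.  146.5 146.5 149.5 121.5 103.5 124.  127.5 126.5 125.5] [156.5 156.5 156.  156.5 156.5 159.5 130.5 112.5 133.  136.5 135.5 135.5]
261 [125.  126.5 125.5 126.  133.  139.  140.5 142.  140.5 140.5] [134.5 136.  135.5 135.  142.  149.  150.5 151.5 150.5 150. ]
322 [143.  143.  143.5 143.  143.5 146.  117.   88.5 116.  127.5 126.  126. ] [152.  152.  153.  153.  152.5 156.  126.   97.  125.5 136.5 135.  135.5]
322 [125.5 126.  126.5 126.  131.5 137.5 138.5 139.  138.  138.5] [134.5 135.  135.5 136.  141.  147.5 148.5 148.5 147.5 148. ]
```

View pics/s3.png

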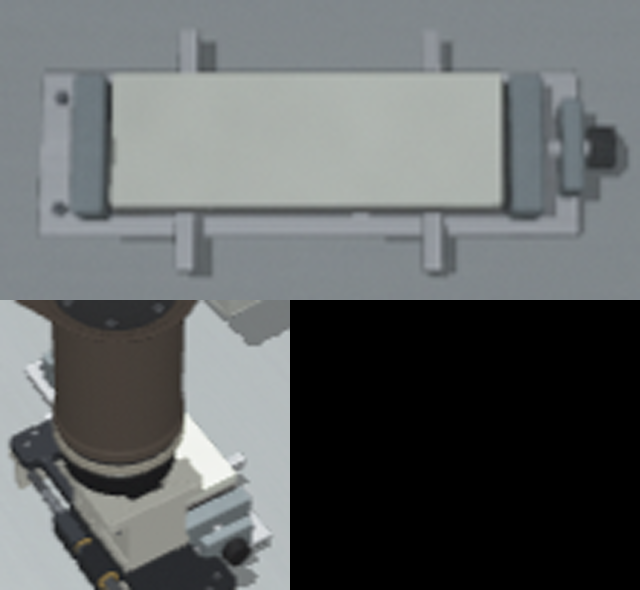

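Nothing moved: the strip ends sit on the same pixels as before and the stone is level and seated. The push on the right strip crept up to 5.6 N, so I'll repeat it closer to 3 N.

Request:
arm_command(deltas=[0,0,0,0,0.04,0,0,0,0,0,0,0.08,-0.01,0,0,0,0,0,0.12,-0.03,0,0,0,0,0,0.16,-0.06,0,0,0,0,0,0.19,-0.1,0,0,0,0,0,0.2,-0.14,0,0,0,0,0.02,0.2,-0.17,0,0,0,0,0.04,0.2,-0.19,0,0,0,0,0.06,0.2,-0.2,0,0,0,0,0.075,0.2,-0.2,0,0,0,0,0.085,0.2,-0.2,0,0,0,0,0.091,0.2,-0.2,0,0,0,0,0.095,0.2,-0.2,0,0,0,0,0.097,0.2,-0.2,0,0,0,0,0.098,0.2,-0.2,0,0,0,0,0.0985,0.2,-0.2,0,0,0,0,0.0985,0.2,-0.2,0])

```text
clock: 33.85
position: [0.4964, -0.0504, 0.0338]
ee_rot: [0.027, -3.141, -0.0]
force: [0.1, -0.6, 0.9]
width: 0.004
gripper_force: 0.0
```

Request:
arm_command(deltas=[0,0,0,0.0002,0,0,0,0,0,0,0.0004,0,0,0,0,0,0,0.0006,0,0,0])

```text
clock: 34.15
position: [0.4972, -0.0504, 0.0337]
ee_rot: [0.027, -3.141, -0.0]
force: [0.0, -0.2, 0.4]
width: 0.008
gripper_force: 0.0
```

Request:
arm_command(deltas=[0,0,0,0.0001,0,0,0,0,0,0,0.0003,0,0,0])

```text
clock: 34.35
position: [0.4975, -0.0504, 0.0337]
ee_rot: [0.027, -3.141, -0.0]
force: [-0.9, -0.5, 0.7]
width: 0.006
gripper_force: 0.4
```

Request:
arm_command(deltas=[0,0,0,0.0002,0,0,0,0,0,0,0.0002,0,0,0])

```text
clock: 34.55
position: [0.4975, -0.0504, 0.0337]
ee_rot: [0.027, -3.141, -0.0]
force: [-0.7, -0.0, 1.0]
width: 0.004
gripper_force: 0.5
```

Request:
arm_command(deltas=[0,0,0,0,0,0,0,0,0,0,0,0,0,0])

```text
clock: 34.75
position: [0.4975, -0.0503, 0.0337]
ee_rot: [0.027, -3.141, -0.0]
force: [-2.0, -0.1, -0.9]
width: 0.004
gripper_force: 0.7
```

Request:
arm_command(deltas=[0,0,0,0.0001,0,0,0,0,0,0,0.0002,0,0,0])

```text
clock: 34.95
position: [0.4976, -0.0504, 0.0336]
ee_rot: [0.027, -3.141, -0.0]
force: [-3.5, -0.6, 1.4]
width: 0.005
gripper_force: 1.3
```

Request:
arm_command(deltas=[0,0,0,-0.0001,0,0,0,0,0,0,-0.0001,0,0,0])

```text
clock: 35.15
position: [0.4976, -0.0504, 0.0337]
ee_rot: [0.027, -3.141, -0.0]
force: [-2.0, -0.1, 1.5]
width: 0.005
gripper_force: 1.3
```

Request:
arm_command(deltas=[0,0,0,0,0,0,0,0,0,0,0,0,0,0])

```text
clock: 35.35
position: [0.4976, -0.0504, 0.0337]
ee_rot: [0.027, -3.141, -0.0]
force: [-2.3, 0.2, 0.8]
width: 0.006
gripper_force: 1.6
```

Request:
arm_command(deltas=[0,0,0,0,0,0,0,0,0,0,0,0,0,0,0,0,0,0,0,0,0])

```text
clock: 35.65
position: [0.4976, -0.0504, 0.0337]
ee_rot: [0.027, -3.141, -0.0]
force: [-3.2, -0.5, -0.4]
width: 0.003
gripper_force: 1.9
```

Request:
arm_command(deltas=[0,0,0,-0.002,0,0,0,0,0,0,-0.008,0,0,0,0,0,0,-0.02,0,0,0,0,0,0,-0.035,0,0,0,0,0,0,-0.06,0,0.02,0,0,0,0,-0.08,0,0.05,0,0,0,0,-0.1,0,0.09,0,0,0,0,-0.1,-0.03,0.13,0,0,0,0,-0.1,-0.06,0.16,0,0,0,0,-0.1,-0.1,0.18,0,0,0,0,-0.1,-0.14,0.19,0,0,0,0,-0.1,-0.17,0.2,0,0,0,0,-0.1,-0.2,0.2,0,0,0,0,-0.1,-0.2,0.2,0,0,0,0,-0.1,-0.2,0.2,0])

```text
clock: 37.15
position: [0.397, -0.2502, 0.2334]
ee_rot: [0.025, -3.141, -0.001]
force: [-0.3, 1.3, -0.1]
width: 0.001
gripper_force: 0.0
```

```bash
python3 - <<'E'
from h import *
from cell import arm
o=cv2.imread("pics/top3.png").astype(int);n=optics.get_image("top").astype(int)
print(abs(o-n)[205:280,215:375].max(), n[266:278,322:324,1].mean(1))
print(arm.sign_off())
E
```

```text
5 [152.  153.  153.5 153.  153.  156.5 125.5  96.  125.5 136.5 136.  134. ]
the job is handed in; nothing more can be done
None
```

The job is handed in at about 37 s: the stone is pressed down on both strips (22–27 N at each end), and neither strip moved when pushed; the pushes settled at about 3–4 N, but each strip briefly took more than the 3 N asked (left 5.8 N, right 5.6 N on its first push, so I repeated the right).

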